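# Third hand at the racquet pinning jig

### The job

Swing the jig's hinged stop arm out until it clicks home in its end detent. Then lay the racquet-handle half flat on the jig's bed, square to the stop and centred on its sprung plate, with its flared butt end towards the plate, and press it against the plate with a steady push of about 10 newtons, which drives the plate about half way through its travel; never ram the plate to its end. Finish while still holding the handle half pressed there, so that someone can pin it, and leave the other things on the bench where they are.

Things in the scene. Friction and masses are not known exactly. Their poses are not given: they have to be found in the camera images.
- jig: Flat aluminium bed fixed on the table, 150 mm (x) by 240 mm (y) by 12 mm thick (top 12 mm above the table); origin at the centre of its underside, z up. The stop arm's hinge is near its corner, at x = +60, y = +100 mm. The handle half is pressed in the bed's +y direction, along the line x = 0, against the plate of the swung-out stop.
- stop_arm (a joint): Angle of the stop arm about its upright hinge, rad. 0 = folded, arm pointing along the bed's -y; grows clockwise seen from above to 1.571 = swung out, arm pointing along the bed's -x across the bed. A sprung ball resists from about 1.46 (under 5 N at the post) and, once passed at 1.53, snaps the arm home against its end stop at 1.57; short of that it pushes back. Starts between 0 and 0.6.
- stop_hinge (a point): Point on the stop arm's hinge axis, 68 mm above the table. The arm is a steel bar 16 mm wide, 20 to 40 mm above the table.
- stop_post (a point): On the axis of the round upright steel post at the free end of the stop arm, 120 mm from the hinge axis: the post to take hold of, 14 mm in diameter, rising from 40 to 76 mm above the table; this point is 68 mm above the table. The post turns with the arm.
- stop_plate: Sprung plate on the stop arm, 50 mm wide, 30 mm high (14 to 44 mm above the table). Origin mid-width on its front face, 26 mm above the table; x points out of the front face, y along the arm to the hinge, z up. With the arm out and unpressed it faces the bed's -y, origin at x = 0, y = +64 mm of the bed. It gives straight back 1 mm per newton, no preload, and bottoms out at 20 mm.
- pallet: Half of a racquet handle, moulded black plastic, about 90 g, loose on the table, flat side down. 110 mm long (its x), 30 mm wide (y) in the lowest 17 mm, bevelled above to 16 mm wide at the top, 26 mm high. The last 12 mm at its +x end is the flared butt, 40 mm wide and 30 mm high. Origin at the centre of the underside.
- pallet_butt (a point): Centre of the flat end face of the flared butt, 55 mm along +x from the handle half's origin and 13 mm above its underside.
- nipper: Steel cutting nipper with green grips, 160 mm long, lying loose beyond the work; origin under its pivot. Bystander. (A black racquet head, 22 mm high, also lies fixed on the table, more than 100 mm to the right of the handle half.)
- awl: Awl with bone handle and brass cap, 140 mm long, lying loose beyond the jig; origin on the table under its middle. Bystander.
- grommet_strip: Translucent grommet strip, 200 by 12 by 16 mm, lying loose left of the jig; origin under its centre. Bystander.
Mind the look-alikes: they are no part of the job. Several things have the shape of the pallet; the one meant has the colours described above.

How it is judged:
By the outcome, as a careful person would: the job done as asked, in the order asked, and still so for the second after the job is handed in, while the arm keeps its last pose, push and grip.
It also fails if it takes over 64 s, if anything falls off the work surface, if the arm or the gripper's body presses on something with over 40 N, if the wrist force passes 120 N, or if a joint passes its speed limit or range.

### The arm

A 7-joint arm with a two-finger parallel gripper is mounted at the origin on the work surface. World frame = base frame: x ahead of the robot, y to its left, z up, the work surface at z = 0. Lengths are in m, angles in rad, forces in N, time in s.
With the tool pointing down it reaches from about 0.425 to 0.925 m from the base axis. Payload 6.8 kg.
Tool frame: the origin (TCP) lies at the very end of the fingers, on their centre line; the grasp point (between the pads) lies 19 mm behind it (r.tcp_to_grasp is the distance from the TCP to the grasp point, in m); z points along the fingers, y is the line along which they close (so a half turn about z gives the same grasp; the last joint's range is limited). The gripper opens to 85 mm and grips with 20 to 120 N. Pads are 22 mm wide; open, the fingers measure 114 mm over their backs; the gripper's body (76 mm by 85 mm) begins 54 mm behind the grasp point. The pads swing forward as they close: fully open they stand 13 mm farther back than shut.
Start: joints at [-1.24, 0.477, 0.022, 1.555, -0.011, 1.109, -0.083], TCP at [0.287, 0.611, 0.231] pointing down, gripper open.
Joint ranges: [-2.96, 2.96], [-0.34, 2.1], [-1.41, 1.46], [0.24, 2.44], [-1.37, 4.51], [0.17, 1.92], [-2.96, 2.96]. Speed limits (rad/s): [2.39, 2.39, 3.14, 3.14, 3.14, 3.14, 3.14].

### API

Orientations are given as a rotation vector (axis times angle).
In Python, from bench import r gives the robot as it stands.
- The arm moves only by the tool step_arm, never from a script. Its argument "moves" is a list of rows, each a list of 7 numbers: the shift along the tool's x, y, z in mm, then the turn, a rotation vector about the tool's x, y, z in rad, then the finger opening in mm, from 0 to 85.4. A call has 1 to 8 rows; each row is the pose to reach, as a shift and turn from the pose commanded when the call began, along the tool's axes at that moment; what a row does not reach only later rows make up. A row lasts 1/10 s, in which the tool goes at most 50 mm and 8.59 degrees, less where a joint would pass 70% of its speed; a pose out of reach is approached as far as the arm can. A call with a gripper value outside its range is refused whole. The fingers move at their own pace and stop on an object; "grip_force" is the grip in N (left out, the last holds). Time passes only in rows, so rows that repeat a pose let the fingers close. It gives the time, the measured TCP pose, the force, the opening and the grip force at its end, in the units of the state.
- r.get_obs(): the state, without advancing time (a new reading comes with each control period).
- r.grab_frame(name): name is "scene" or "top"; returns a dict with "image" (384x512x3 uint8, red, green, blue), "depth" (384x512 float32, m along the optical axis (not along the pixel's ray), 0 where there is no reading), "mtx" (3x3 intrinsics, pixels), "rvec" (rotation vector, rad) and "tvec" (3), from world to camera coordinates, as OpenCV has them. Camera axes: x right, y down, z forward; pixel columns grow to the right and rows downward; lengths in m; the calibration is good to about 2 mm. A picture is of the moment at which its call begins.
- r.hand_in(): hands the job in; it is judged then, once.
The state is a dict: "clock": time; "joints": joint angles; "qvel": joint speeds; "tau": joint torques, N m; "tcp_pos": TCP position; "orientation": TCP orientation; "contact_force": force on the tool from outside, world axes, zero at the start; "moment": the same for the moment, N m; "grip_width": finger opening in m; "gripper_force": force on a finger pad.
Only numpy, scipy, OpenCV 4.12 (cv2) and the standard library are available. Lean on these libraries where they do the work, as an engineer would, in place of code of your own. Each camera call takes 0.05 s, during which the arm holds its last target. There are 200 camera calls.

## Working session

There is one attempt and no reset: what is moved stays moved. The work goes in short steps, Python scripts to look and compute and a tool call to move; the robot and the scene stay as the last step left them, time stands still between calls to the robot, and variables do not carry over. Pictures are saved under pics/ and viewed, at most 10 in all, crops included, and the job is handed in when it is done.

Besides the shell and the picture viewer there is one more tool, called after "Request:" as name(argument=value, ...) on one line, values as JSON. step_arm: Moves the arm, as the interface text tells. Its arguments: {"type":"object","properties":{"moves":{"type":"array","items":{"type":"array","items":{"type":"number"}}},"grip_force":{"type":"number"}},"required":["moves"]}

```bash
mkdir -p pics; ls
cat > h.py <<'E'
import numpy as np, cv2
from bench import r
def grab(n,save=None):
    f=r.grab_frame(n)
    if save: cv2.imwrite(save,cv2.cvtColor(f['image'],cv2.COLOR_RGB2BGR))
    return f
def ray(f,u,v,z):
    R=cv2.Rodrigues(np.array(f['rvec'],float))[0];t=np.array(f['tvec'],float).ravel()
    d=R.T@np.linalg.inv(f['mtx'])@np.array([u,v,1.]);c=-R.T@t
    return c+d*(z-c[2])/d[2]
def cloud(f):
    R=cv2.Rodrigues(np.array(f['rvec'],float))[0];t=np.array(f['tvec'],float).ravel()
    D=f['depth'];v,u=np.indices(D.shape)
    p=np.stack([u,v,np.ones_like(u)],-1)@np.linalg.inv(f['mtx']).T*D[...,None]
    return (p-t)@R
E
python3 - <<'E'
from h import *
import pickle
for n in('top','scene'):
    f=grab(n,f'pics/{n}0.png');pickle.dump(f,open(n+'0.pkl','wb'))
    R=cv2.Rodrigues(np.array(f['rvec'],float))[0];print(n,-R.T@np.array(f['tvec']).ravel(),f['mtx'][0,0])
print(r.get_obs())
E
```

```text
pics
top [0.39819794 0.07368094 1.49805995] 469.44471968695547
scene [ 1.22534256 -0.19460784  0.83511412] 384.5780291392248
{'clock': 0.1, 'joints': array([-1.24007956,  0.47772011,  0.02233321,  1.55637454, -0.01151954,
        1.10929021, -0.08310479]), 'qvel': array([-0.00057132, -0.00165154,  0.00040931, -0.00218367, -0.00034064,
       -0.00062288,  0.00150395]), 'tau': array([ 4.12962225e-03, -5.97765183e+01,  1.61336862e+00, -2.81953025e+01,
        1.27505607e-02,  5.02859009e-03,  9.31704420e-06]), 'tcp_pos': array([0.28655537, 0.6105538 , 0.23041168]), 'orientation': array([-6.83694357e-01, -3.06602325e+00,  2.58119752e-03]), 'contact_force': array([-0.15481596,  0.16780999,  0.08058252]), 'moment': array([ 0.03051782, -0.07212003, -0.01420418]), 'gripper_force': 0.0, 'grip_width': 0.08574696924899441}
```

View pics/top0.png

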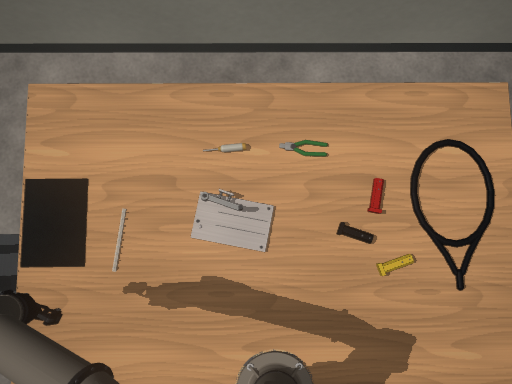

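View pics/scene0.png

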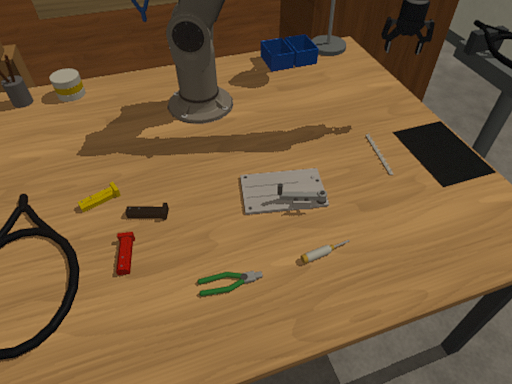

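Run:
```python
from h import *
import pickle
f=pickle.load(open('top0.pkl','rb'));im=cv2.cvtColor(f['image'],cv2.COLOR_RGB2BGR)
a=cv2.resize(im[180:260,180:290],None,fx=5,fy=5,interpolation=cv2.INTER_CUBIC)
b=cv2.resize(im[215:255,330:385],None,fx=4,fy=4,interpolation=cv2.INTER_CUBIC)
o=np.zeros((400,780,3),np.uint8);o[:a.shape[0],:550]=a;o[:160,555:775]=b
cv2.imwrite('pics/crop0.png',o)
P=cloud(f)
# bed: height 12mm, grey
hsv=cv2.cvtColor(f['image'],cv2.COLOR_RGB2HSV)
sub=np.zeros(im.shape[:2],bool);sub[185:258,185:282]=1
m=(sub&(hsv[...,1]<50)&(hsv[...,2]>70)).astype(np.uint8)
m=cv2.morphologyEx(m,cv2.MORPH_CLOSE,np.ones((3,3)))
c=max(cv2.findContours(m,0,2)[0],key=cv2.contourArea)
w=np.array([ray(f,*p[0],.012)[:2] for p in c],np.float32)*1000
print('bed',cv2.minAreaRect(w), cv2.minAreaRect(c))
# pallet
sub[:]=0;sub[215:250,330:383]=1
m=(sub&(hsv[...,2]<70)).astype(np.uint8)
c=max(cv2.findContours(m,0,2)[0],key=cv2.contourArea)
w=np.array([ray(f,*p[0],.013)[:2] for p in c],np.float32)*1000
print('pal',cv2.minAreaRect(w),cv2.minAreaRect(c)); 
ys,xs=np.nonzero(m);W=np.array([ray(f,x,y,.015)[:2] for x,y in zip(xs,ys)])*1000
ev,V=np.linalg.eigh(np.cov(W.T));d=V[:,1];print(W.mean(0),d);s=(W-W.mean(0))@d;n=(W-W.mean(0))@V[:,0]
for k in range(-60,61,10):
    q=abs(s-k)<5
    if q.any():print(k,q.sum(),np.ptp(n[q]).round())
# heights in jig region
Q=P[185:258,185:282]*1000
q=Q[(Q[...,2]>55)]
print(len(q));print(q[::max(1,len(q)//25)].round())
```

```text
bed ((525.7485961914062, 127.65448760986328), (238.30941772460938, 167.3505859375), 78.49559020996094) ((232.541259765625, 218.28854370117188), (75.52689361572266, 52.68928909301758), 11.040940284729004)
pal ((474.357666015625, -260.3969421386719), (111.66851043701172, 41.50157928466797), 69.78949737548828) ((355.35003662109375, 232.95001220703125), (35.41750717163086, 12.965337753295898), 18.43494987487793)
[ 475.1480972  -257.22419467] [0.33729554 0.94139881]
-60 10 24.0
-50 29 29.0
-40 30 29.0
-30 29 28.0
-20 29 29.0
-10 31 29.0
0 31 30.0
10 31 30.0
20 31 29.0
30 30 29.0
40 36 39.0
50 35 40.0
47
[[ 398.   74. 1498.]
 [ 398.   74. 1498.]
 [ 398.   74. 1498.]
 [ 598.  212.   55.]
 [ 594.  220.   62.]
 [ 398.   74. 1498.]
 [ 398.   74. 1498.]
 [ 398.   74. 1498.]
 [ 398.   74. 1498.]
 [ 398.   74. 1498.]
 [ 560.  106.   77.]
 [ 560.  103.   73.]
 [ 560.  100.   76.]
 [ 557.  109.   77.]
 [ 557.  106.   79.]
 [ 557.  103.   78.]
 [ 557.  100.   76.]
 [ 556.   97.   82.]
 [ 554.  109.   79.]
 [ 554.  106.   73.]
 [ 554.  103.   80.]
 [ 553.  100.   81.]
 [ 554.   97.   77.]
 [ 398.   74. 1498.]
 [ 552.  109.   66.]
 [ 551.  106.   77.]
 [ 551.  103.   76.]
 [ 551.  100.   79.]
 [ 551.   97.   74.]
 [ 549.  106.   70.]
 [ 548.  103.   79.]
 [ 548.  100.   71.]
 [ 398.   74. 1498.]
 [ 398.   74. 1498.]
 [ 398.   74. 1498.]
 [ 398.   74. 1498.]
 [ 398.   74. 1498.]
 [ 398.   74. 1498.]
 [ 398.   74. 1498.]
 [ 398.   74. 1498.]
 [ 398.   74. 1498.]
 [ 398.   74. 1498.]
 [ 398.   74. 1498.]
 [ 398.   74. 1498.]
 [ 398.   74. 1498.]
 [ 398.   74. 1498.]
 [ 398.   74. 1498.]]
```

View pics/crop0.png

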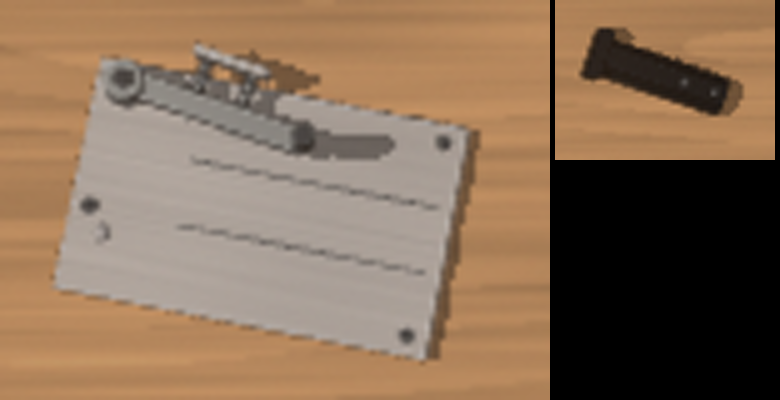

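```bash
cat >> h.py <<'E'
from scipy.spatial.transform import Rotation as Ro
def row(x,y,z,yaw,o=None):
    """move row (mm, rad) from the present pose to world TCP mm, tool down, tool x at yaw deg"""
    o=o or r.get_obs();R=Ro.from_rotvec(o['orientation']);p=np.array(o['tcp_pos'])*1000
    a=np.radians(yaw);c,s=np.cos(a),np.sin(a)
    T=Ro.from_matrix(np.array([[c,s,0],[s,-c,0],[0,0,-1]]))
    return (R.inv().apply(np.array([x,y,z])-p)).round(1),(R.inv()*T).as_rotvec().round(3)
def st():
    o=r.get_obs();x=Ro.from_rotvec(o['orientation']).as_matrix()
    print('t',o['clock'],'p',(o['tcp_pos']*1000).round(1),'yaw',np.degrees(np.arctan2(x[1,0],x[0,0])).round(2),'F',o['contact_force'].round(1),'w',round(o['grip_width']*1000,1),'gf',round(o['gripper_force'],1),'j7',o['joints'][6].round(2))
    return o
E
python3 - <<'E'
from h import *
import pickle
f=pickle.load(open('top0.pkl','rb'))
g=lambda u,v,z:ray(f,180+(u+.5)/5-.5,180+(v+.5)/5-.5,z)[:2]*1000
TL,TR,BR,BL=[g(u,v,.012) for u,v in[(105,60),(472,128),(428,356),(52,290)]]
print(TL,TR,BR,BL,'len',np.linalg.norm(TL-TR),np.linalg.norm(BL-BR),np.linalg.norm(TL-BL),np.linalg.norm(TR-BR))
print('c',(TL+TR+BR+BL)/4)
y=(TL+BL-TR-BR);y/=np.linalg.norm(y);x=np.array([y[1],-y[0]]);print('yaw y axis',np.degrees(np.arctan2(y[1],y[0])))
for a,b in[((190,160),(438,207)),((177,226),(425,272))]:
    d=g(*a,.012)-g(*b,.012);print('line',np.degrees(np.arctan2(d[1],d[0])))
c=(TL+TR+BR+BL)/4
print('hinge pred',c+60*x+100*y,'meas',g(123,80,.068)); p=g(303,137,.076)
h=c+60*x+100*y;print('post',p,'dist',np.linalg.norm(p-h),'ang',np.degrees(np.arctan2(*(p-h)[::-1])))
print('post out',h-120*x)
# scene check of post: rays
o=st();print(row(p[0],p[1],140,70),row(555,103,140,70))
E
```

```text
[611.38215748 229.70122745] [565.88595005  -4.09706205] [421.79771938  25.65947198] [465.29813998 262.06117967] len 238.1838471910866 240.37065958590966 149.62522072890837 147.12875155554178
c [516.09099172 128.33120426]
yaw y axis 79.2821863989222
line 78.77063252412835
line 79.00796876375158
hinge pred [593.64150383 215.42838028] meas [590.87033124 212.71590435]
post [553.9520251  102.31894696] dist 119.87075802079592 ang -109.33569176135492
post out [475.73490093 237.74503308]
t 0.1 p [286.6 610.6 230.4] yaw 154.86 F [-0.2  0.2  0.1] w 85.7 gf 0.0 j7 -0.08
(array([-458. , -346.3,   91. ]), array([-1.000e-03,  1.000e-03,  1.481e+00])) (array([-458.6, -345.3,   91. ]), array([-1.000e-03,  1.000e-03,  1.481e+00]))
```

Request:
step_arm(moves=[[-229,-173,20,0,0,0.74,85],[-229,-173,20,0,0,0.74,85],[-458,-346,40,0,0,1.481,85],[-458,-346,80,0,0,1.481,85],[-458,-346,91,0,0,1.481,85],[-458,-346,91,0,0,1.481,85],[-458,-346,91,0,0,1.481,85],[-458,-346,91,0,0,1.481,85]], grip_force=40)

```text
clock: 0.9
tcp_pos: [0.4715, 0.2594, 0.1745]
orientation: [-2.302, -2.138, -0.0]
contact_force: [1.3, 0.2, 0.2]
grip_width: 0.0849
gripper_force: 0.0
```

Request:
step_arm(moves=[[0,0,0,0,0,0,85],[0,0,0,0,0,0,85],[0,0,0,0,0,0,85],[0,0,0,0,0,0,85]])

```text
clock: 1.3
tcp_pos: [0.4703, 0.2631, 0.1749]
orientation: [-2.291, -2.148, -0.0]
contact_force: [0.2, 0.7, 0.1]
grip_width: 0.085
gripper_force: 0.0
```

Run:
```python
from h import *
st();print(row(554,102.5,100,70.7),row(554,102.5,47,70.7))
```

```text
t 1.3 p [470.3 263.1 174.9] yaw 86.3 F [0.2 0.7 0.1] w 85.0 gf 0.0 j7 -0.54
(array([-155. ,   93.9,   74.7]), array([-0.   , -0.001,  0.272])) (array([-155. ,   93.9,  127.7]), array([-0.   , -0.001,  0.272]))
```

Request:
step_arm(moves=[[-155,94,50,0,0,0.272,85],[-155,94,50,0,0,0.272,85],[-155,94,50,0,0,0.272,85],[-155,94,50,0,0,0.272,85],[-155,94,50,0,0,0.272,85],[-155,94,50,0,0,0.272,85],[-155,94,50,0,0,0.272,85],[-155,94,50,0,0,0.272,85]])

```text
clock: 2.1
tcp_pos: [0.554, 0.1026, 0.1251]
orientation: [-2.561, -1.818, -0.001]
contact_force: [-0.5, -1.0, -0.2]
grip_width: 0.085
gripper_force: 0.0
```

Run:
```python
from h import *
st();print(row(554,102.5,47,70.7))
f=grab('scene');im=cv2.cvtColor(f['image'],cv2.COLOR_RGB2BGR)
cv2.imwrite('pics/s1.png',cv2.resize(im[90:250,200:400],None,fx=3.5,fy=3.5,interpolation=cv2.INTER_CUBIC))
```

```text
t 2.1 p [554.  102.6 125.1] yaw 70.72 F [-0.5 -1.  -0.2] w 85.0 gf 0.0 j7 -0.39
(array([-0.1,  0.1, 78.1]), array([-0.   , -0.001,  0.   ]))
```

View pics/s1.png

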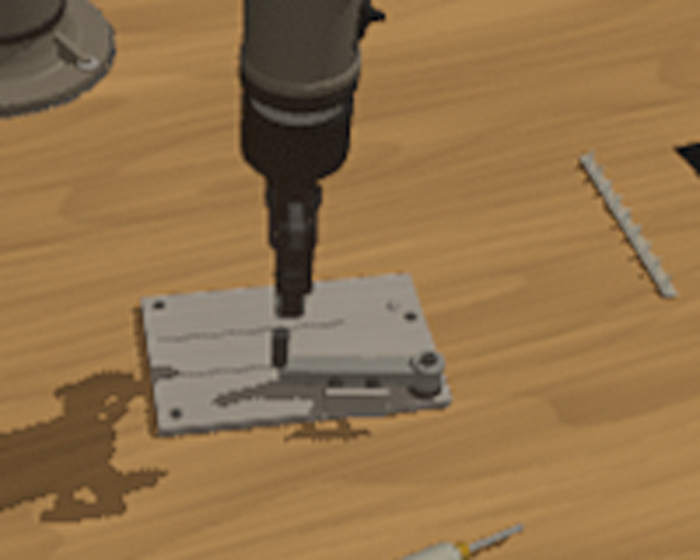

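Request:
step_arm(moves=[[0,0,25,0,0,0,85],[0,0,50,0,0,0,85],[0,0,65,0,0,0,85],[0,0,78,0,0,0,60],[0,0,78,0,0,0,40],[0,0,78,0,0,0,20],[0,0,78,0,0,0,5],[0,0,78,0,0,0,5]])

```text
clock: 2.95
tcp_pos: [0.5551, 0.1004, 0.0477]
orientation: [2.565, 1.813, 0.003]
contact_force: [-0.4, -1.2, 6.4]
grip_width: 0.0128
gripper_force: 41.4
```

Request:
step_arm(moves=[[0,0,0,0,0,0,5],[0,0,0,0,0,0,5],[0,0,0,0,0,0,5],[0,0,0,0,0,0,5]])

```text
clock: 3.35
tcp_pos: [0.5551, 0.1004, 0.0477]
orientation: [2.565, 1.813, 0.002]
contact_force: [-1.6, 0.5, 6.3]
grip_width: 0.0126
gripper_force: 39.1
```

Run:
```python
from h import *
o=st()
f=grab('scene');im=cv2.cvtColor(f['image'],cv2.COLOR_RGB2BGR)
# arc rows: rotation about hinge by cw angle phi, expressed in tool frame (present pose); hinge guess
R=Ro.from_rotvec(o['orientation']).as_matrix();p=o['tcp_pos'][:2]*1000
for h in [(593.6,215.4),(592.5,214.5)]:
    h=np.array(h);print('d',np.linalg.norm(p-h),'ang',np.degrees(np.arctan2(*(p-h)[::-1])))
h=np.array([593.6,215.4]);u=(p-h)/np.linalg.norm(p-h)*120
for k in range(1,18):
    a=0.0873*k;c,s=np.cos(-a),np.sin(-a);q=np.array([[c,-s],[s,c]])@u+h-p
    print(k,(R.T@[q[0],q[1],0]).round(1)[:2],round(a,3))
```

```text
t 3.35 p [555.1 100.4  47.7] yaw 70.51 F [-1.6  0.5  6.3] w 12.6 gf 39.1 j7 -0.33
d 121.3066970259549 ang -108.51953568347545
d 120.1062990749238 ang -108.15833036375645
1 [  1.6 -10.5] 0.087
2 [  2.8 -20.9] 0.175
3 [  4.9 -31.2] 0.262
4 [  7.9 -41.2] 0.349
5 [ 11.7 -50.9] 0.436
6 [ 16.4 -60.3] 0.524
7 [ 21.9 -69.2] 0.611
8 [ 28.1 -77.6] 0.698
9 [ 35.  -85.5] 0.786
10 [ 42.6 -92.7] 0.873
11 [ 50.8 -99.2] 0.96
12 [  59.6 -105. ] 1.048
13 [  68.8 -110. ] 1.135
14 [  78.4 -114.1] 1.222
15 [  88.3 -117.4] 1.31
16 [  98.5 -119.9] 1.397
17 [ 108.9 -121.4] 1.484
```

Request:
step_arm(moves=[[0.8,-5.2,0,0,0,0.044,5],[1.6,-10.5,0,0,0,0.087,5],[2.2,-15.7,0,0,0,0.131,5],[2.8,-20.9,0,0,0,0.175,5],[3.8,-26,0,0,0,0.218,5],[4.9,-31.2,0,0,0,0.262,5],[6.3,-36.2,0,0,0,0.305,5],[7.9,-41.2,0,0,0,0.349,5]])

```text
clock: 4.2
tcp_pos: [0.5189, 0.1213, 0.0477]
orientation: [2.842, 1.337, 0.003]
contact_force: [-0.4, -0.6, 6.4]
grip_width: 0.0128
gripper_force: 39.4
```

```bash
cat > arc.py <<'E'
from h import *
import sys
o=st();R=Ro.from_rotvec(o['orientation']).as_matrix();p=o['tcp_pos'][:2]*1000
h=np.array([float(sys.argv[1]),float(sys.argv[2])]);d=p-h;g=np.linalg.norm(d);print('d',g,'ang',np.degrees(np.arctan2(d[1],d[0]))%360,'F rad',o['contact_force'][:2]@d/g,'F tan(cw)',o['contact_force'][:2]@[d[1]/g,-d[0]/g])
for k in range(1,9):
    a=float(sys.argv[3])*k;c,s=np.cos(-a),np.sin(-a);q=np.array([[c,-s],[s,c]])@(d/g*120)+h-p
    print((R.T@[q[0],q[1],0]).round(1)[:2],round(a,3))
E
python3 arc.py 593 215 .0873
```

```text
t 4.2 p [518.9 121.3  47.7] yaw 50.38 F [-0.4 -0.6  6.4] w 12.8 gf 39.4 j7 -0.65
d 119.4829874581772 ang 231.68420292703016 F rad 0.7395238623618114 F tan(cw) -0.04991500528700737
[ -0.3 -10.5] 0.087
[  0.8 -20.9] 0.175
[  2.9 -31.1] 0.262
[  5.8 -41.2] 0.349
[  9.6 -51. ] 0.436
[ 14.2 -60.4] 0.524
[ 19.6 -69.3] 0.611
[ 25.8 -77.8] 0.698
```

Request:
step_arm(moves=[[0,-10.5,0,0,0,0.087,5],[1.1,-20.9,0,0,0,0.175,5],[3.1,-31.1,0,0,0,0.262,5],[6,-41.2,0,0,0,0.349,5],[9.8,-51,0,0,0,0.436,5],[14.4,-60.4,0,0,0,0.524,5],[19.8,-69.3,0,0,0,0.611,5],[26,-77.8,0,0,0,0.698,5]])

```text
clock: 5.0
tcp_pos: [0.4779, 0.1923, 0.0479]
orientation: [-3.128, -0.283, -0.011]
contact_force: [8.9, -0.1, -4.7]
grip_width: 0.0129
gripper_force: 38.9
```

```bash
python3 arc.py 593 215 .0524
```

```text
t 5.0 p [477.9 192.3  47.9] yaw 10.33 F [ 8.9 -0.1 -4.7] w 12.9 gf 38.9 j7 -1.33
d 117.33070430685024 ang 191.13140889809515 F rad -8.7235648630237 F tan(cw) -1.8456430371500252
[-2.6 -6.2] 0.052
[ -2.2 -12.5] 0.105
[ -1.5 -18.8] 0.157
[ -0.4 -25. ] 0.21
[  1.  -31.1] 0.262
[  2.7 -37.2] 0.314
[  4.7 -43.1] 0.367
[  7.  -48.9] 0.419
```

```bash
python3 arc.py 596 213 .0524
```

```text
t 5.0 p [477.9 192.3  47.9] yaw 10.33 F [ 8.9 -0.1 -4.7] w 12.9 gf 38.9 j7 -1.33
d 119.91508214476404 ang 189.91695617925134 F rad -8.760722966866986 F tan(cw) -1.6603358810106543
[ 0.1 -6.3] 0.052
[  0.7 -12.5] 0.105
[  1.5 -18.8] 0.157
[  2.7 -24.9] 0.21
[  4.2 -31.1] 0.262
[  6.1 -37.1] 0.314
[  8.2 -43. ] 0.367
[ 10.7 -48.8] 0.419
```

Request:
step_arm(moves=[[1,-3.1,0,0,0,0.026,5],[1.6,-6.3,0,0,0,0.052,5],[2,-9.4,0,0,0,0.078,5],[2.2,-12.5,0,0,0,0.105,5],[3,-18.8,0,0,0,0.157,5],[4.2,-24.9,0,0,0,0.21,5],[5.7,-31.1,0,0,0,0.262,5],[5.7,-31.1,0,0,0,0.262,5]])

```text
clock: 5.8
tcp_pos: [0.4765, 0.2235, 0.0477]
orientation: [-3.138, 0.125, -0.005]
contact_force: [3.8, -0.2, 6.7]
grip_width: 0.0129
gripper_force: 40.0
```

```bash
python3 arc.py 596 213 .0262
```

```text
t 5.8 p [476.5 223.5  47.7] yaw -4.55 F [ 3.8 -0.2  6.7] w 12.9 gf 40.0 j7 -1.58
d 119.98353346892368 ang 174.97786794865314 F rad -3.821786351809082 F tan(cw) 0.13854276075240396
[ 0.1 -3.1] 0.026
[ 0.2 -6.3] 0.052
[ 0.4 -9.4] 0.079
[  0.7 -12.5] 0.105
[  1.1 -15.7] 0.131
[  1.6 -18.8] 0.157
[  2.2 -21.9] 0.183
[  2.8 -24.9] 0.21
```

Request:
step_arm(moves=[[0.6,-3.1,0,0,0,0.026,5],[0.7,-6.3,0,0,0,0.052,5],[0.9,-9.4,0,0,0,0.079,5],[1.2,-12.5,0,0,0,0.105,5],[1.2,-12.5,0,0,0,0.105,5]])

```text
clock: 6.3
tcp_pos: [0.4782, 0.2355, 0.0477]
orientation: [-3.127, 0.289, -0.004]
contact_force: [3.5, 0.7, 7.8]
grip_width: 0.0122
gripper_force: 40.2
```

```bash
python3 arc.py 596 213 .0262
```

```text
t 6.3 p [478.2 235.5  47.7] yaw -10.56 F [3.5 0.7 7.8] w 12.2 gf 40.2 j7 -1.68
d 119.97698868415023 ang 169.1701405328502 F rad -3.2753851617968155 F tan(cw) 1.3832892727421693
[ 0.  -3.1] 0.026
[ 0.2 -6.3] 0.052
[ 0.4 -9.4] 0.079
[  0.7 -12.5] 0.105
[  1.1 -15.7] 0.131
[  1.5 -18.8] 0.157
[  2.1 -21.9] 0.183
[  2.7 -25. ] 0.21
```

Request:
step_arm(moves=[[0.1,-2,0,0,0,0.013,5],[0.2,-4,0,0,0,0.026,5],[0.2,-4,0,0,0,0.026,5]])

```text
clock: 6.6
tcp_pos: [0.4785, 0.2372, 0.0477]
orientation: [3.123, -0.331, 0.002]
contact_force: [0.1, -2.9, 11.7]
grip_width: 0.0127
gripper_force: 40.5
```

```bash
python3 arc.py 596 213 .0262|head -2
```

```text
t 6.6 p [478.5 237.2  47.7] yaw -12.1 F [ 0.1 -2.9 11.7] w 12.7 gf 40.5 j7 -1.71
d 120.01133269635689 ang 168.36574658177665 F rad -0.7321824842833434 F tan(cw) -2.8171543138746267
```

Request:
step_arm(moves=[[0,-2,0,0,0,0,5],[0,-3,0,0,0,0,5],[0,-3,0,0,0,0,5]])

```text
clock: 6.9
tcp_pos: [0.4785, 0.2373, 0.0476]
orientation: [3.12, -0.333, -0.0]
contact_force: [-2.6, -9.4, 16.1]
grip_width: 0.0126
gripper_force: 41.0
```

```bash
python3 arc.py 596 213 .0262|head -2
```

```text
t 6.9 p [478.5 237.3  47.6] yaw -12.19 F [-2.6 -9.4 16.1] w 12.6 gf 41.0 j7 -1.71
d 120.03965960206452 ang 168.298857003576 F rad 0.6616718717179446 F tan(cw) -9.740000101938232
```

Request:
step_arm(moves=[[0,4,0,0,0,0,5],[0,4,0,0,0,0,40],[0,4,0,0,0,0,60],[0,4,0,0,0,0,60],[0,4,-20,0,0,0,70],[0,4,-50,0,0,0,70],[0,4,-90,0,0,0,70],[0,4,-90,0,0,0,70]])

```text
clock: 7.7
tcp_pos: [0.4797, 0.2387, 0.1405]
orientation: [-3.12, 0.328, -0.007]
contact_force: [0.9, 0.4, 0.5]
grip_width: 0.0696
gripper_force: 0.0
```

Run:
```python
from h import *
from scipy.optimize import least_squares
P=np.array([(518.9,121.3),(477.9,192.3),(476.5,223.5),(478.2,235.5),(478.5,237.3)])
print(least_squares(lambda q:np.hypot(*(P-q[:2]).T)-q[2],[595,214,120]).x)
st();print(row(474.5,-258,150,70))
```

```text
[595.98684186 213.16029963 119.91917999]
t 7.7 p [479.7 238.7 140.5] yaw -12.0 F [0.9 0.4 0.5] w 69.6 gf 0.0 j7 -1.83
(array([ 98.3, 486.9, -11.3]), array([-1.000e-03, -6.000e-03, -1.431e+00]))
```

Request:
step_arm(moves=[[98,487,-11,0,0,-1.431,80],[98,487,-11,0,0,-1.431,80],[98,487,-11,0,0,-1.431,80],[98,487,-11,0,0,-1.431,80],[98,487,-11,0,0,-1.431,80],[98,487,-11,0,0,-1.431,80],[98,487,-11,0,0,-1.431,80],[98,487,-11,0,0,-1.431,80]])

```text
clock: 8.5
tcp_pos: [0.4729, -0.1497, 0.1448]
orientation: [-2.788, -1.445, 0.001]
contact_force: [0.5, 0.8, 1.0]
grip_width: 0.0803
gripper_force: 0.0
```

Request:
step_arm(moves=[[0,0,0,0,0,0,80],[0,0,0,0,0,0,80],[0,0,0,0,0,0,80]])

```text
clock: 8.8
tcp_pos: [0.4735, -0.1469, 0.1447]
orientation: [-2.792, -1.437, 0.001]
contact_force: [-0.6, 0.2, -0.5]
grip_width: 0.0799
gripper_force: 0.0
```

Run:
```python
from h import *
st();print(row(474.5,-259,100,70.2))
f=grab('top');im=cv2.cvtColor(f['image'],cv2.COLOR_RGB2BGR)
import pickle;pickle.dump(f,open('top1.pkl','wb'))
cv2.imwrite('pics/t1.png',cv2.resize(im[180:260,180:290],None,fx=7,fy=7,interpolation=cv2.INTER_CUBIC))
P=cloud(f)[185:258,185:282]*1000;q=P[(P[...,2]>60)&(P[...,2]<90)];print(q.round().tolist())
```

```text
t 8.8 p [ 473.5 -146.9  144.7] yaw 54.48 F [-0.6  0.2 -0.5] w 79.9 gf 0.0 j7 -0.13
(array([-90.6,  66. ,  44.6]), array([-0.002, -0.   , -0.274]))
[[482.0, 245.0, 80.0], [482.0, 242.0, 80.0], [482.0, 240.0, 72.0], [482.0, 236.0, 79.0], [479.0, 245.0, 80.0], [479.0, 241.0, 82.0], [479.0, 239.0, 74.0], [479.0, 236.0, 79.0], [479.0, 233.0, 74.0], [476.0, 244.0, 84.0], [476.0, 242.0, 74.0], [476.0, 239.0, 76.0], [476.0, 236.0, 76.0], [476.0, 233.0, 75.0], [473.0, 245.0, 79.0], [473.0, 242.0, 78.0], [473.0, 239.0, 79.0], [473.0, 236.0, 80.0], [474.0, 234.0, 66.0], [471.0, 240.0, 67.0], [471.0, 238.0, 61.0]]
```

View pics/t1.png

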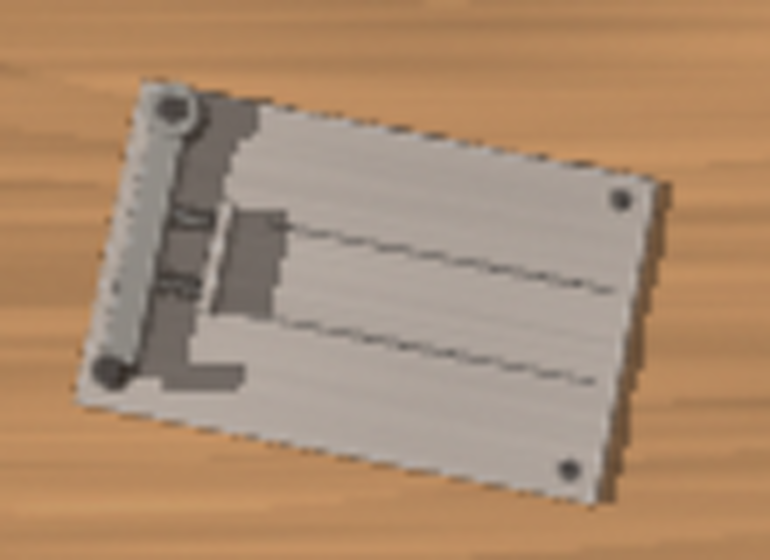

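Request:
step_arm(moves=[[-91,66,20,0,0,-0.274,80],[-91,66,20,0,0,-0.274,80],[-91,66,20,0,0,-0.274,80],[-91,66,30,0,0,-0.274,80],[-91,66,44,0,0,-0.274,80],[-91,66,44,0,0,-0.274,80]])

```text
clock: 9.45
tcp_pos: [0.4738, -0.2575, 0.0991]
orientation: [-2.565, -1.807, 0.003]
contact_force: [-0.8, 0.4, 0.2]
grip_width: 0.0797
gripper_force: 0.0
```

Run:
```python
from h import *
import pickle
f=pickle.load(open('top1.pkl','rb'))
g=lambda u,v,z:ray(f,180+(u+.5)/7-.5,180+(v+.5)/7-.5,z)[:2]*1000
an=lambda d:np.degrees(np.arctan2(d[1],d[0]))
A,B=g(234,204,.044),g(211,313,.044);print('plate',A,B,(A+B)/2,np.linalg.norm(A-B),an(A-B)+90)
print('post',g(111,372,.076),'hinge',g(172,108,.068), an(g(172,108,.068)-g(111,372,.068))+90)
l=[g(*p,.012) for p in[(272,222),(612,291),(262,318),(592,382)]]
print('lines',an(l[0]-l[1]),an(l[2]-l[3]),'mid',(l[0]+l[2])/2,(l[1]+l[3])/2,an(l[0]+l[2]-l[1]-l[3]),l)
c=np.array([516.1,128.3]);a=np.radians(79.1);y=np.array([np.cos(a),np.sin(a)]);x=np.array([y[1],-y[0]])
for n,p in(('plate',(A+B)/2),('m1',(l[0]+l[2])/2),('m2',(l[1]+l[3])/2)):print(n,'bedx',(p-c)@x,'bedy',(p-c)@y)
st();print(row(474.5,-259.5,3,70.2))
```

```text
plate [552.76068941 187.51075097] [504.39705458 197.51818094] [528.57887199 192.51446596] 49.388154743774344 78.30931221268705
post [476.96522196 237.74086279] hinge [592.72946181 212.90121241] 77.40697146435474
lines 78.02825846975627 78.54116432767196 mid [526.04793205 175.00032787] [494.64336262  23.61737055] 78.28016211154723 [array([547.81731642, 172.77635401]), array([515.17827194,  18.84845995]), array([504.27854769, 177.22430173]), array([474.1084533 ,  28.38628115])]
plate bedx 0.11107419139060747 bedy 65.41565215342945
m1 bedx 0.9376393679301844 bedy 47.73890245464136
m2 bedx -1.2745238310923692 bedy -106.85137240758178
t 9.45 p [ 473.8 -257.5   99.1] yaw 70.33 F [-0.8  0.4  0.2] w 79.7 gf 0.0 j7 0.39
(array([-1.8,  1.7, 96. ]), array([-0.005, -0.001,  0.002]))
```

Request:
step_arm(moves=[[-2,2,30,0,0,0,80],[-2,2,60,0,0,0,80],[-2,2,80,0,0,0,75],[-2,2,90,0,0,0,60],[-2,2,95.5,0,0,0,45],[-2,2,95.5,0,0,0,30],[-2,2,95.5,0,0,0,20],[-2,2,95.5,0,0,0,15]], grip_force=60)

```text
clock: 10.25
tcp_pos: [0.4764, -0.2635, 0.0067]
orientation: [2.57, 1.805, 0.001]
contact_force: [-0.4, 0.3, -0.4]
grip_width: 0.0284
gripper_force: 60.0
```

Request:
step_arm(moves=[[0,0,0,0,0,0,15],[0,0,0,0,0,0,15],[0,0,0,0,0,0,15]])

```text
clock: 10.55
tcp_pos: [0.476, -0.2635, 0.0063]
orientation: [2.571, 1.805, 0.001]
contact_force: [-0.1, 1.0, 3.1]
grip_width: 0.0282
gripper_force: 60.5
```

Run:
```python
from h import *
import pickle
st()
f=pickle.load(open('top1.pkl','rb'));g=cv2.cvtColor(f['image'],cv2.COLOR_RGB2HSV)[...,1].astype(np.float32)
# subpixel bed edges on saturation: scan columns for upper/lower long edges, half-level crossing
for nm,us,v0 in(('up',range(216,270),lambda u:192+ (u-200)*.187),('lo',range(196,262),lambda u:237.5+(u-191)*.19)):
    pts=[]
    for u in us:
        vv=int(round(v0(u)));s=g[vv-6:vv+7,u];hi=np.concatenate([s[:2],s[-2:]]);m=(s[:3].mean()+s[-3:].mean())/2
        k=np.nonzero(np.diff(np.sign(s-m)))[0]
        if len(k)==1:k=k[0];pts.append(ray(f,u,vv-6+k+(m-s[k])/(s[k+1]-s[k]),.012 if nm=='up' else .012)[:2]*1000)
    vx,vy,x,y=cv2.fitLine(np.array(pts,np.float32),cv2.DIST_HUBER,0,.01,.01).ravel()
    print(nm,len(pts),np.degrees(np.arctan2(vy,vx))%180,x,y)
```

```text
t 10.55 p [ 476.  -263.5    6.3] yaw 70.14 F [-0.1  1.   3.1] w 28.2 gf 60.5 j7 0.49
up 54 78.40912 588.6738 108.59436
lo 66 78.52179 439.84894 129.05006
```

Request:
step_arm(moves=[[0,0,-15,0,0,0,15],[0,0,-40,0,0,0,15],[0,0,-70,0,0,0,15],[0,0,-80,0,0,0,15],[0,0,-80,0,0,0,15]])

```text
clock: 11.05
tcp_pos: [0.4769, -0.2638, 0.0876]
orientation: [2.569, 1.804, 0.003]
contact_force: [0.4, -0.0, -0.9]
grip_width: 0.0281
gripper_force: 60.1
```

Run:
```python
from h import *
st();print(row(513.3,107.6,86,78.46))
```

```text
t 11.05 p [ 476.9 -263.8   87.6] yaw 70.15 F [ 0.4 -0.  -0.9] w 28.1 gf 60.1 j7 0.41
(array([361.7, -91.8,   1.4]), array([ 0.004,  0.   , -0.145]))
```

Request:
step_arm(moves=[[30,-8,0,0,0,-0.01,15],[80,-20,0,0,0,-0.03,15],[130,-33,0,0,0,-0.05,15],[180,-46,0,0,0,-0.07,15],[230,-58,0,0,0,-0.09,15],[280,-71,0,0,0,-0.11,15],[325,-82,0,0,0,-0.13,15],[352,-89,0,0,0,-0.145,15]])

```text
clock: 11.85
tcp_pos: [0.5107, 0.1024, 0.0847]
orientation: [-2.427, -1.992, 0.002]
contact_force: [0.5, -0.8, -1.5]
grip_width: 0.0282
gripper_force: 60.0
```

Request:
step_arm(moves=[[4,-1,0,0,0,0,15],[4,-1,0,0,0,0,15],[4,-1,0,0,0,0,15]])

```text
clock: 12.15
tcp_pos: [0.5107, 0.1004, 0.0852]
orientation: [2.435, 1.985, -0.003]
contact_force: [-0.7, -0.1, -1.0]
grip_width: 0.0286
gripper_force: 60.0
```

Run:
```python
from h import *
st();print(row(513.3,107.6,21,78.46))
```

```text
t 12.15 p [510.7 100.4  85.2] yaw 78.36 F [-0.7 -0.1 -1. ] w 28.6 gf 60.0 j7 -0.18
(array([ 7.7,  1.1, 64.2]), array([-0.001,  0.002, -0.002]))
```

Request:
step_arm(moves=[[2,1,25,0,0,0,15],[2,1,45,0,0,0,15],[2,1,58,0,0,0,15],[2,1,63,0,0,0,15],[2,1,63,0,0,0,15]])

```text
clock: 12.65
tcp_pos: [0.5125, 0.1027, 0.0225]
orientation: [-2.435, -1.985, 0.002]
contact_force: [-0.5, 0.5, -1.1]
grip_width: 0.0281
gripper_force: 60.0
```

Run:
```python
from h import *
o=st();n=np.array([.9798,-.2]);y=np.array([.2,.9798]);p=o['tcp_pos'][:2]*1000;print('bx',p@n-481.4,'by',p@y-228.1)
```

```text
t 12.65 p [512.5 102.7  22.5] yaw 78.36 F [-0.5  0.5 -1.1] w 28.1 gf 60.0 j7 -0.11
bx 0.23196706322454475 by -24.96986410668572
```

Request:
step_arm(moves=[[0,0,2,0,0,0,15],[0,0,4,0,0,0,15],[0,0,4,0,0,0,15]])

```text
clock: 12.95
tcp_pos: [0.513, 0.104, 0.0192]
orientation: [2.433, 1.987, 0.001]
contact_force: [0.0, -0.2, -1.2]
grip_width: 0.0282
gripper_force: 60.0
```

```bash
cat > bx.py <<'E'
from h import *
o=st();n=np.array([.9798,-.2]);y=np.array([.2,.9798]);p=o['tcp_pos'][:2]*1000;print('bx',p@n-481.4,'by',p@y-228.1,'Fy',o['contact_force'][:2]@y,'Fx',o['contact_force'][:2]@n,'M',o['moment'].round(2))
E
python3 bx.py;  python3 - <<'E'
from h import *
f=grab('top');im=cv2.cvtColor(f['image'],cv2.COLOR_RGB2BGR)
s=grab('scene');i2=cv2.cvtColor(s['image'],cv2.COLOR_RGB2BGR)
a=cv2.resize(im[180:260,180:290],None,fx=5,fy=5,interpolation=cv2.INTER_CUBIC)
b=cv2.resize(i2[150:225,225:335],None,fx=5,fy=5,interpolation=cv2.INTER_CUBIC)[:,:]
o=np.hstack([cv2.resize(a,(400,400*80//110)),cv2.resize(b,(400,400*80//110))])
cv2.imwrite('pics/b1.png',o)
E
```

```text
t 12.95 p [513.  104.   19.2] yaw 78.46 F [ 0.  -0.2 -1.2] w 28.2 gf 60.0 j7 -0.11
bx 0.47946320263957887 by -23.626038842534314 Fy -0.14187587391701337 Fx 0.07336072508031603 M [-0.02  0.01 -0.02]
```

View pics/b1.png

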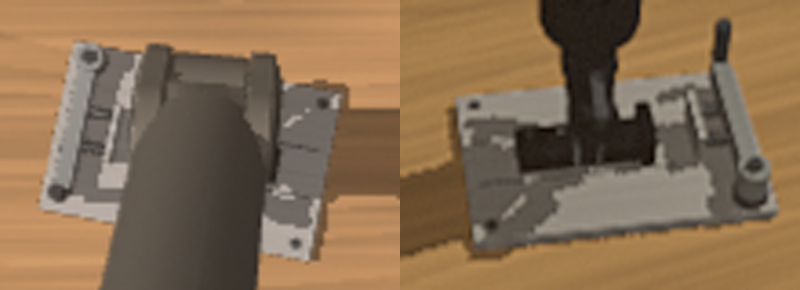

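Request:
step_arm(moves=[[0,-0.5,1,0,0,0,15],[0,-0.5,2,0,0,0,15],[0,-0.5,2,0,0,0,15]])

```text
clock: 13.35
tcp_pos: [0.5127, 0.1041, 0.0183]
orientation: [-2.433, -1.986, -0.002]
contact_force: [-4.2, -0.4, 16.5]
grip_width: 0.0285
gripper_force: 62.0
```

```bash
python3 bx.py
```

```text
t 13.35 p [512.7 104.1  18.3] yaw 78.44 F [-4.2 -0.4 16.5] w 28.5 gf 62.0 j7 -0.11
bx 0.17814814575331184 by -23.592345874662612 Fy -1.232922895146497 Fx -4.000339128752459 M [-0.11  1.    0.04]
```

Request:
step_arm(moves=[[0,0,-1,0,0,0,15],[0,0,-1,0,0,0,34],[0,0,-1,0,0,0,34],[0,0,-1,0,0,0,34],[0,0,-1,0,0,0,15],[0,0,-1,0,0,0,15],[0,0,-1,0,0,0,15],[0,0,-1,0,0,0,15]])

```text
clock: 14.15
tcp_pos: [0.5124, 0.1039, 0.018]
orientation: [-2.434, -1.987, -0.0]
contact_force: [-1.5, 0.3, 4.8]
grip_width: 0.0281
gripper_force: 59.8
```

```bash
python3 bx.py
```

```text
t 14.15 p [512.4 103.9  18. ] yaw 78.45 F [-1.5  0.3  4.8] w 28.1 gf 59.8 j7 -0.11
bx -0.17593833912940227 by -23.8240746142894 Fy -0.01918411049449804 Fx -1.507418853368182 M [ 0.01  0.35 -0.06]
```

Run:
```python
from h import *
import pickle
s=grab('scene');pickle.dump(s,open('s2.pkl','wb'));i2=cv2.cvtColor(s['image'],cv2.COLOR_RGB2BGR)
cv2.imwrite('pics/s2.png',cv2.resize(i2[165:220,260:340],None,fx=10,fy=10,interpolation=cv2.INTER_CUBIC))
```

View pics/s2.png

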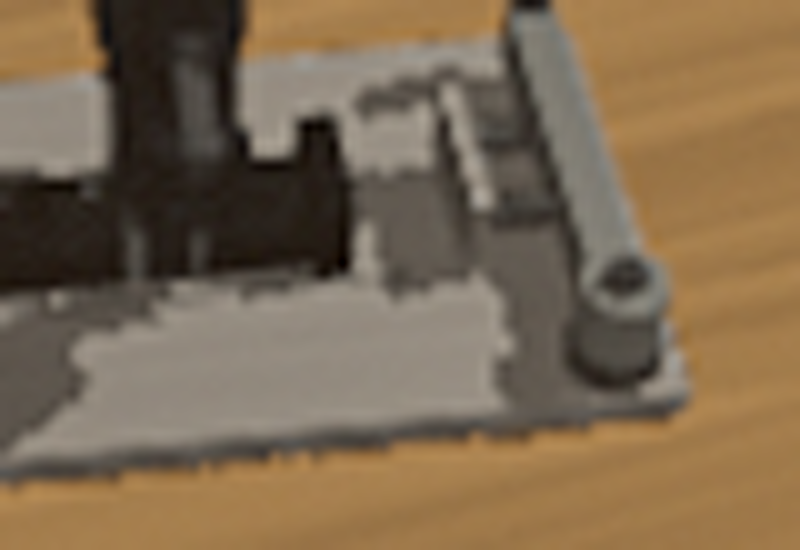

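Run:
```python
from h import *
import pickle
f=pickle.load(open('s2.pkl','rb'))
g=lambda u,v,z:ray(f,260+(u+.5)/10-.5,165+(v+.5)/10-.5,z)[:2]*1000
n=np.array([.9798,-.2]);y=np.array([.2,.9798])
for nm,u,v,z in[('butt back top',335,121,.042),('butt front bottom',350,276,.012),('butt backleft top',300,121,.042),('plate back',438,76,.044),('plate front',476,210,.044),('plate front R',492,208,.044),('bed corner bottomR',688,400,.012)]:
    p=g(u,v,z);print(nm,(p@n-480.1).round(1),(p@y-228.5).round(1))
```

```text
butt back top -13.7 31.5
butt front bottom 20.5 31.3
butt backleft top -15.0 21.4
plate back -26.2 64.7
plate front 28.8 64.0
plate front R 28.6 68.7
bed corner bottomR 80.1 117.2
```

Request:
step_arm(moves=[[0,0,0,0,0,0,60],[0,0,0,0,0,0,60],[0,0,0,0,0,0,60],[0,0,-40,0,0,0,60],[0,0,-80,0,0,0,60],[-50,0,-80,0,0,0,60],[-100,0,-80,0,0,0,60],[-150,0,-80,0,0,0,60]])

```text
clock: 15.0
tcp_pos: [0.4821, -0.044, 0.0983]
orientation: [2.431, 1.989, 0.002]
contact_force: [1.5, -1.0, 0.5]
grip_width: 0.0601
gripper_force: 0.0
```

Request:
step_arm(moves=[[-50,0,0,0,0,0,60],[-100,0,0,0,0,0,60],[-120,0,0,0,0,0,60],[-120,0,0,0,0,0,60]])

```text
clock: 15.4
tcp_pos: [0.457, -0.1645, 0.0981]
orientation: [2.439, 1.978, -0.001]
contact_force: [0.5, 0.4, 0.5]
grip_width: 0.0599
gripper_force: 0.0
```

Run:
```python
from h import *
import pickle
st();f=grab('top');pickle.dump(f,open('top2.pkl','wb'));im=cv2.cvtColor(f['image'],cv2.COLOR_RGB2BGR)
cv2.imwrite('pics/t2.png',cv2.resize(im[180:260,180:290],None,fx=7,fy=7,interpolation=cv2.INTER_CUBIC))
```

```text
t 15.4 p [ 457.  -164.5   98.1] yaw 78.06 F [0.5 0.4 0.5] w 59.9 gf 0.0 j7 0.34
```

View pics/t2.png

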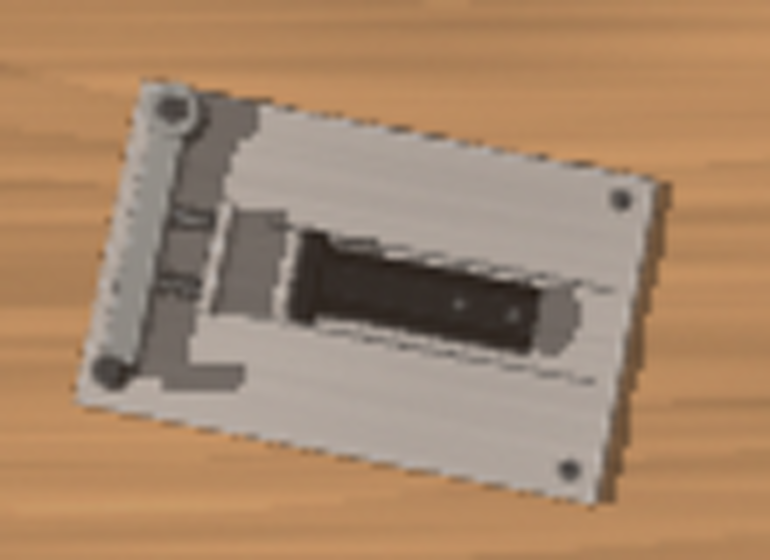

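Run:
```python
from h import *
import pickle
f=pickle.load(open('top2.pkl','rb'))
V=cv2.cvtColor(f['image'],cv2.COLOR_RGB2HSV)[...,2];m=np.zeros_like(V);m[208:236,219:260]=(V[208:236,219:260]<62)
m=m.astype(np.uint8)
n_,L,s_,_=cv2.connectedComponentsWithStats(m);k=1+np.argmax(s_[1:,4]);ys,xs=np.nonzero(L==k)
n=np.array([.9798,-.2]);y=np.array([.2,.9798])
W=np.array([ray(f,u,v,.03)[:2] for u,v in zip(xs,ys)])*1000
bx=W@n-480.1;by=W@y-228.5
print('by',by.min(),by.max())
c=[]
for b in np.arange(by.min()+6,by.max()-3,8):
    q=abs(by-b)<4;c.append((b,bx[q].mean(),np.ptp(bx[q])))
c=np.array(c);print(c.round(1));print(np.degrees(np.polyfit(c[:,0],c[:,1],1)[0]))
o=st();print(row(512.4,103.9,98,78.45))
```

```text
by -75.10528216007 32.33542521117738
[[-69.1   0.3  26.4]
 [-61.1   1.   26.4]
 [-53.1   0.4  26.4]
 [-45.1   0.4  25.8]
 [-37.1   0.3  26.4]
 [-29.1   0.5  25.8]
 [-21.1   0.5  26.4]
 [-13.1   0.6  25.8]
 [ -5.1   0.6  26.4]
 [  2.9   0.7  25.8]
 [ 10.9   0.1  27. ]
 [ 18.9  -0.5  28.9]
 [ 26.9   0.2  38.1]]
-0.3215898407105801
t 15.45 p [ 457.8 -162.1   97.9] yaw 78.24 F [-0.   0.9 -0.6] w 60.1 gf 0.0 j7 0.34
(array([ 2.715e+02, -7.000e-01, -2.000e-01]), array([ 0.   ,  0.   , -0.004]))
```

Request:
step_arm(moves=[[50,0,0,0,0,0,60],[100,0,0,0,0,0,60],[150,0,0,0,0,-0.003,60],[200,0,0,0,0,-0.003,60],[245,-0.7,0,0,0,-0.003,60],[271,-0.7,0,0,0,-0.003,60],[271,-0.7,0,0,0,-0.003,60],[271,-0.7,0,0,0,-0.003,60]])

```text
clock: 16.25
tcp_pos: [0.5112, 0.1068, 0.0975]
orientation: [-2.427, -1.995, 0.001]
contact_force: [-0.1, -1.1, -0.2]
grip_width: 0.0596
gripper_force: 0.0
```

```bash
python3 bx.py; python3 -c "
from h import *
print(row(512.4,103.9,18,78.46))"
```

```text
t 16.25 p [511.2 106.8  97.5] yaw 78.84 F [-0.1 -1.1 -0.2] w 59.6 gf 0.0 j7 -0.19
bx -1.9113736247377346 by -21.181696675561398 Fy -1.071299916443939 Fx 0.1049191289820425 M [-0.    0.01  0.05]
(array([-2.6,  1.8, 79.5]), array([-0.001,  0.   ,  0.007]))
```

Request:
step_arm(moves=[[-2,1.8,25,0,0,0.007,60],[-2,1.8,45,0,0,0.007,60],[-2,1.8,65,0,0,0.007,60],[-2,1.8,77,0,0,0.007,60],[-2,1.8,78.5,0,0,0.007,60],[-2,1.8,78.5,0,0,0.007,60]])

```text
clock: 16.85
tcp_pos: [0.5132, 0.1021, 0.0195]
orientation: [2.438, 1.981, -0.001]
contact_force: [-0.3, 0.4, 0.0]
grip_width: 0.0601
gripper_force: 0.0
```

```bash
python3 bx.py; python3 -c "
from h import *
print(row(512.6,103.9,18.3,78.46))"
```

```text
t 16.85 p [513.2 102.1  19.5] yaw 78.17 F [-0.3  0.4  0. ] w 60.1 gf 0.0 j7 -0.11
bx 1.0126212229076827 by -25.40980139282979 Fy 0.31612640303338935 Fx -0.34209404931173 M [0.02 0.03 0.02]
(array([ 1.6, -1. ,  1.2]), array([-0.   ,  0.   , -0.005]))
```

Request:
step_arm(moves=[[1,-1.1,0.9,0,0,-0.004,45],[1,-1.1,0.9,0,0,-0.004,30],[1,-1.1,0.9,0,0,-0.004,15],[1,-1.1,0.9,0,0,-0.004,15],[1,-1.1,0.9,0,0,-0.004,15],[1,-1.1,0.9,0,0,-0.004,15]], grip_force=70)

```text
clock: 17.45
tcp_pos: [0.5128, 0.1042, 0.0195]
orientation: [-2.433, -1.987, -0.002]
contact_force: [-0.9, -0.0, 6.5]
grip_width: 0.0278
gripper_force: 69.3
```

```bash
python3 bx.py
```

```text
t 17.45 p [512.8 104.2  19.5] yaw 78.46 F [-0.9 -0.   6.5] w 27.8 gf 69.3 j7 -0.1
bx 0.18324649464858567 by -23.418581287389543 Fy -0.19905315182512368 Fx -0.8826148831859166 M [0.01 0.37 0.  ]
```

Request:
step_arm(moves=[[2,0,-0.2,0,0,0,15],[6,0,-0.2,0,0,0,15],[10,0,-0.2,0,0,0,15],[14,0,-0.2,0,0,0,15],[18,0,-0.2,0,0,0,15],[22,0,-0.2,0,0,0,15],[26,0,-0.2,0,0,0,15],[26,0,-0.2,0,0,0,15]])

```text
clock: 18.25
tcp_pos: [0.5184, 0.1292, 0.0195]
orientation: [2.433, 1.986, 0.002]
contact_force: [-0.2, -2.3, 6.0]
grip_width: 0.0276
gripper_force: 69.3
```

```bash
python3 bx.py
```

```text
t 18.25 p [518.4 129.2  19.5] yaw 78.43 F [-0.2 -2.3  6. ] w 27.6 gf 69.3 j7 -0.15
bx 0.7178062772757698 by 2.1467110225678994 Fy -2.342524610003805 Fx 0.2650676262011658 M [-0.52  0.14 -0.03]
```

Request:
step_arm(moves=[[2,-0.3,-0.1,0,0,0,15],[4,-0.4,-0.2,0,0,0,15],[6,-0.5,-0.2,0,0,0,15],[8,-0.5,-0.2,0,0,0,15],[10,-0.5,-0.2,0,0,0,15],[10,-0.5,-0.2,0,0,0,15]])

```text
clock: 18.85
tcp_pos: [0.5195, 0.1378, 0.0195]
orientation: [2.434, 1.984, -0.001]
contact_force: [-1.9, -5.4, 7.7]
grip_width: 0.0276
gripper_force: 69.5
```

```bash
python3 bx.py
```

```text
t 18.85 p [519.5 137.8  19.5] yaw 78.39 F [-1.9 -5.4  7.7] w 27.6 gf 69.5 j7 -0.17
bx 0.030379375946097298 by 10.774811546613762 Fy -5.6859455755619965 Fx -0.7742553778354995 M [-1.21  0.22  0.05]
```

Request:
step_arm(moves=[[1.5,0,-0.1,0,0,0,15],[3,0,-0.2,0,0,0,15],[4.5,0,-0.3,0,0,0,15],[5,0,-0.3,0,0,0,15],[5,0,-0.3,0,0,0,15],[5,0,-0.3,0,0,0,15]])

```text
clock: 19.45
tcp_pos: [0.5201, 0.1411, 0.0195]
orientation: [2.434, 1.982, -0.003]
contact_force: [-1.7, -8.8, 5.9]
grip_width: 0.0278
gripper_force: 69.2
```

```bash
python3 bx.py
```

```text
t 19.45 p [520.1 141.1  19.5] yaw 78.32 F [-1.7 -8.8  5.9] w 27.8 gf 69.2 j7 -0.17
bx -0.05796121768287321 by 14.189878420645556 Fy -8.978913504943536 Fx 0.08818611791830083 M [-1.89  0.19  0.06]
```

Request:
step_arm(moves=[[1.5,0,-0.1,0,0,0,15],[3,0,-0.2,0,0,0,15],[4,0,-0.3,0,0,0,15],[4,0,-0.3,0,0,0,15],[4,0,-0.3,0,0,0,15],[4,0,-0.3,0,0,0,15]])

```text
clock: 20.05
tcp_pos: [0.5206, 0.1442, 0.0195]
orientation: [2.434, 1.981, -0.005]
contact_force: [-1.2, -10.6, 4.0]
grip_width: 0.0277
gripper_force: 69.0
```

```bash
python3 bx.py
python3 - <<'E'
from h import *
import pickle
s=grab('scene');pickle.dump(s,open('s3.pkl','wb'));i2=cv2.cvtColor(s['image'],cv2.COLOR_RGB2BGR)
cv2.imwrite('pics/s3.png',cv2.resize(i2[165:220,260:340],None,fx=10,fy=10,interpolation=cv2.INTER_CUBIC))
E
```

```text
t 20.05 p [520.6 144.2  19.5] yaw 78.28 F [ -1.2 -10.6   4. ] w 27.7 gf 69.0 j7 -0.18
bx -0.13987149697260293 by 17.317958679903626 Fy -10.6719320235985 Fx 0.9227886884420605 M [-2.25  0.11  0.01]
```

View pics/s3.png

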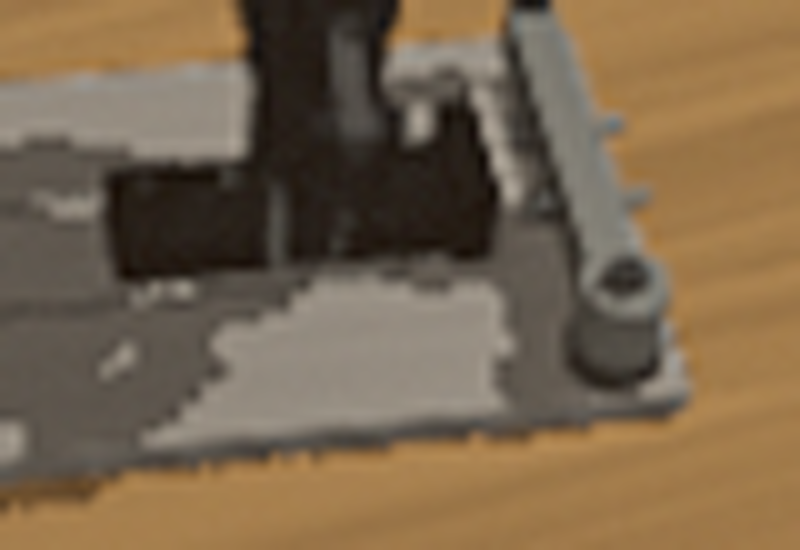

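Request:
step_arm(moves=[[0.4,0,-0.1,0,0,0,15],[0.4,0,-0.1,0,0,0,15],[0.4,0,-0.1,0,0,0,15],[0.4,0,-0.1,0,0,0,15],[0.4,0,-0.1,0,0,0,15],[0.4,0,-0.1,0,0,0,15],[0.4,0,-0.1,0,0,0,15],[0.4,0,-0.1,0,0,0,15]])

```text
clock: 20.9
tcp_pos: [0.5207, 0.1444, 0.0195]
orientation: [2.434, 1.981, -0.005]
contact_force: [-1.1, -10.4, 3.3]
grip_width: 0.0276
gripper_force: 68.9
```

```bash
python3 bx.py
python3 - <<'E'
from h import *
import pickle
f=pickle.load(open('s3.pkl','rb'))
n=np.array([.9798,-.2]);y=np.array([.2,.9798])
for u,v in((475,78),(507,208)):
    p=ray(f,260+(u+.5)/10-.5,165+(v+.5)/10-.5,.044)[:2]*1000;print((p@n-480.1).round(1),(p@y-228.5).round(1))
E
```

```text
t 20.9 p [520.7 144.4  19.5] yaw 78.27 F [ -1.1 -10.4   3.3] w 27.6 gf 68.9 j7 -0.18
bx -0.1470975964890613 by 17.54337281129952 Fy -10.40558350210914 Fx 1.0178025201262244 M [-2.26  0.03 -0.03]
-23.9 75.4
29.2 72.9
```

Steady: about 10 N, with the plate pushed in about 10 mm. Handing in.

```bash
python3 -c "
from bench import r
print(r.hand_in())"
```

```text
the job is handed in; nothing more can be done
None
```

The job is handed in: the stop arm is swung out against its end stop, and the black handle half is held flat, square and centred (within about 0.5 mm by camera before the final push), pressing the plate with about 10 N for roughly 10 mm of travel; its score has not come back.

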